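# Mesh the gear on the splined spindle and hold it down on its spring

### The job

Put the yellow gear wheel, hub up, over the upright spindle of the green gearbox, turn it until its slots mesh with the splines, and push it fully home so that the sprung brass seat goes down to its stop. Finish while still holding the gear pressed down there, so that the retaining clip can be fitted: do not let go or ease off. Leave the tin, nut, reflector, padlock and trimmer handle where they are.

Things in the scene. Friction and masses are not known exactly. Their poses are not given: they have to be found in the camera images.
- gear: Yellow plastic gear wheel (loose, 220 g), lying hub up: toothed disc 80 mm across, 12 mm thick, with a hub on top, 52 mm high in all. A cross-shaped bore runs right through along z: two crossing slots 10 mm wide, 32 mm long, along its x and y, between four dark 7 mm square keys. Origin: bore axis, underside. Black mark on the disc at +x. All four quarter turns fit alike.
- hub (a point): Point on the gear's axis, 36 mm above its underside, amid the plain round hub (44 mm in diameter, from 12 to 52 mm above the underside): the place to grip. Axes as the gear.
- gearbox: Green gearbox, 130 x 104 mm, 44 mm high, fixed to the table, with an upright steel spindle at its centre. Origin: on the spindle axis at table height; z up; four splines in a cross along its x and y, 26 mm tip to tip and 6 mm wide. Orange mark on its top at +x.
- pilot_tip (a point): Top of the spindle, 108 mm above the table: a round pilot 11 mm in diameter with a conical tip (4 mm wide at the top). The gear slides freely down it, at any angle, as far as the spline tops.
- spline_top (a point): Point on the spindle axis at the height of the rounded spline tops, 72 mm above the table. The gear's keys stand on them here, and it goes lower only when its slots line up with the splines (within about 9 degrees). Axes as the gearbox: splines along x and y.
- home (a point): Point on the spindle axis 50 mm above the table, where the centre of the gear's underside lies when the gear is fully home. Axes as the gearbox. The pilot tip is 58 mm and the spline tops 22 mm above it.
- seat (a joint): Travel in m of the sprung brass seat, a disc 52 mm across round the splines: 0 when up (its top 8 mm above the home point, 58 mm above the table), 0.008 when pressed fully down to its stop, gear home. The spring pushes up with about 5 N at 0 and 10.5 N at the stop, and lifts the gear again as soon as it is not pressed.
- tin: Chrome grease-nipple tin with a brass nipple on its lid, 72 mm across, 65 mm high. Origin: centre of the underside. A bystander.
- nut: Steel hexagonal coupling nut standing on end, 30 mm across flats, 36 mm high. Origin: centre of the underside. A bystander.
- reflector: Round orange safety reflector in a black rim lying flat, 68 mm across, 11 mm thick. Origin: centre of the underside. A bystander.
- padlock: Silver padlock lying flat, body 46 x 50 x 20 mm, shackle reaching 56 mm from the origin to its +x. Origin: centre of the body's underside. A bystander.
- handle: Black plastic hedge trimmer handle lying flat, grip 120 mm long along x with a guard loop on its +y side, head to +x; 165 x 95 mm in all, 30 mm high. Origin: under the middle of the grip. A bystander.
There are look-alikes about, which are no part of the job. Several things look just like the gear: the one meant starts farthest to the robot's left.

How it is judged:
By the outcome, as a careful person would: the job done as asked, in the order asked, and still so for the second after the job is handed in, while the arm keeps its last pose, push and grip.
It also fails if it takes over 42 s, if anything falls off the work surface, if the arm or the gripper's body presses on something with over 40 N, if the wrist force passes 120 N, or if a joint passes its speed limit or range.

### The arm

A 7-joint arm with a two-finger parallel gripper is mounted at the origin on the work surface. World frame = base frame: x ahead of the robot, y to its left, z up, the work surface at z = 0. Lengths are in m, angles in rad, forces in N, time in s.
With the tool pointing down it reaches from about 0.4 to 0.875 m from the base axis. Payload 6.5 kg.
Tool frame: the origin (TCP) lies midway between the tips of the shut fingers; the grasp point (between the pads) lies 19 mm behind it; z points along the fingers, y is the direction in which the jaws open and shut (so a half turn about z gives the same grasp; the last joint's range is limited). The gripper opens to 88 mm and grips with 3 to 60 N. Pads are 18 mm wide; open, the fingers measure 123 mm over their backs; the gripper's body (75 mm by 187 mm) begins 45 mm behind the grasp point.
Start: joints at [1.205, 0.536, -0.004, 1.538, 0.003, 1.067, -0.071], TCP at [0.192, -0.621, 0.239] pointing down, gripper open.
Joint ranges: [-2.7, 2.7], [-0.37, 2.16], [-1.27, 1.26], [0.24, 2.4], [-1.31, 4.45], [0.19, 1.91], [-2.76, 2.76]. Speed limits (rad/s): [2.39, 2.39, 3.14, 3.14, 3.14, 3.14, 3.14].

### API

Orientations are given as a unit quaternion [w, x, y, z].
In Python, from workcell import get_state, read_camera, sign_off, look_for, landmark_of gives the robot as it stands.
- The arm moves only by the tool jog_arm, never from a script. Its argument "rows" is a list of rows, each an object of numbers: "tx", "ty", "tz": the shift along the tool's x, y, z normalised to -1 to 1, where 1 is 0.4 m; "spin": the turn about the tool's z normalised to -1 to 1, where 1 is pi/4 rad; "fingers": the closure in counts, from 0 (fully open) to 255 (shut). A call has 1 to 10 rows; each row is the pose to reach, as a shift and turn from the pose commanded when the call began, along the tool's axes at that moment; what a row does not reach only later rows make up. A row lasts 1/12 s, in which the tool goes at most 41.7 mm and 7.16 degrees, less where a joint would pass 70% of its speed; a pose out of reach is approached as far as the arm can. A call with a number of a shift or a turn outside -1 to 1 is refused whole. A call with a gripper value outside its range is refused whole. The fingers move at their own pace and stop on an object; "force" is the grip in N (left out, the last holds). Time passes only in rows, so rows that repeat a pose let the fingers close. It gives the time, the measured TCP pose, the force and the opening at its end, in the units of the state.
- get_state(): the state, without advancing time (a new reading comes with each control period).
- read_camera(name): name is "side" or "top"; returns a dict with "image" (384x512x3 uint8, blue, green, red), "depth" (384x512 float32, m along the optical axis (not along the pixel's ray), 0 where there is no reading), "camera_matrix" (3x3 intrinsics, pixels), "extrinsics" (4x4, takes a point from camera to world coordinates). Camera axes: x right, y down, z forward; pixel columns grow to the right and rows downward; lengths in m; the calibration is good to about 2 mm. A picture is of the moment at which its call begins.
- sign_off(): hands the job in, once; it reports no verdict.
Trained networks look in the newest picture that a camera, given by its name, has taken for a name from the list of things; names that differ only in an ending like _2 or _b are one class to them, and where a whole thing is asked for, a point or a joint stands for the part that bears it (a point fixed in the world has none). Each returns a list of dicts, best first, with "score" (0 to 1); they miss things now and then, are a little off and sometimes report something else, mostly with a low value. They report only what shows in the picture. A call takes as long as a camera call. They do not tell look-alikes from the thing itself.
- look_for(thing, camera): "bbox" ([centre column, centre row, width, height] in pixels, round what is visible of it).
- landmark_of(thing, camera): "pixel" ([column, row] in pixels: a listed point, or the origin of a listed thing).
The state is a dict: "time": time; "q": joint angles; "joint_vel": joint speeds; "effort": joint torques, N m; "tcp_pos": TCP position; "ee_rot": TCP orientation; "contact_force": force on the tool from outside, world axes, zero at the start; "moment": the same for the moment, N m; "finger_gap": opening from 0.0 (shut) to 1.0 (fully open).
Only numpy, scipy, OpenCV 4.12 (cv2) and the standard library are available. Lean on these libraries where they do the work, as an engineer would, in place of code of your own. Each camera call takes 0.05 s, during which the arm holds its last target.

## Working session

There is one attempt and no reset: what is moved stays moved. The work goes in short steps, Python scripts to look and compute and a tool call to move; the robot and the scene stay as the last step left them, time stands still between calls to the robot, and variables do not carry over. Pictures are saved under pics/ and viewed, and the job is handed in when it is done.

Besides the shell and the picture viewer there is one more tool, called as a command line: name --argument value ..., lists and objects as JSON in quotes. jog_arm: Moves the arm, as the interface text tells. Scaled input: -1 to 1 covers 0.4 m each way for a shift and pi/4 rad each way for a turn. Its arguments: {"type":"object","properties":{"rows":{"type":"array"},"force":{"type":"number"}},"required":["rows"]}

```bash
mkdir -p pics; cat > h.py <<'E'
import numpy as np, cv2
from workcell import *
def px2w(c,u,v,z=None):
    K=np.array(c["camera_matrix"]);T=np.array(c["extrinsics"])
    r=np.linalg.inv(K)@[u,v,1.]
    if z is None:
        d=c["depth"][int(round(v)),int(round(u))]; return (T@np.append(r*d,1))[:3]
    R=T[:3,:3]@r; o=T[:3,3]; return o+R*(z-o[2])/R[2]
def w2px(c,p):
    K=np.array(c["camera_matrix"]);T=np.linalg.inv(np.array(c["extrinsics"]))
    q=K@(T@np.append(p,1))[:3]; return q[:2]/q[2]
E
python3 - <<'E'
from h import *
s=get_state();print({k:np.round(v,3).tolist() for k,v in s.items()})
for n in("top","side"):
    c=read_camera(n);np.savez(f"{n}0.npz",**c);cv2.imwrite(f"pics/{n}0.png",c["image"])
    print(n,np.round(c["extrinsics"],3).tolist(),np.round(c["camera_matrix"],1).tolist())
    for t in("gear","gearbox","nut"):
        print(t,[(round(d["score"],2),np.round(d["bbox"]).tolist()) for d in look_for(t,n)])
    for t in("hub","gear","pilot_tip","spline_top"):
        print(t,[(round(d["score"],2),np.round(d["pixel"],1).tolist()) for d in landmark_of(t,n)])
print(get_state()["time"])
E
```

```text
{'time': 0.0, 'q': [1.205, 0.537, -0.004, 1.539, 0.003, 1.067, -0.071], 'joint_vel': [-0.001, -0.001, -0.0, 0.0, 0.001, -0.001, 0.001], 'effort': [-0.001, -57.098, 0.99, -25.16, -0.056, 0.018, 0.0], 'tcp_pos': [0.192, -0.62, 0.238], 'ee_rot': [-0.001, 0.989, 0.149, -0.0], 'contact_force': [0.558, 0.367, -0.582], 'moment': [-0.004, -0.002, 0.03], 'finger_gap': 1.002}
top [[-0.029, -0.982, 0.185, 0.349], [-1.0, 0.028, -0.006, -0.134], [0.0, -0.185, -0.983, 1.215], [0.0, 0.0, 0.0, 1.0]] [[392.6, 0.0, 257.3], [0.0, 392.6, 191.9], [0.0, 0.0, 1.0]]
gear [(0.82, [281.0, 247.0, 22.0, 28.0]), (0.66, [252.0, 208.0, 23.0, 24.0]), (0.63, [291.0, 204.0, 32.0, 27.0]), (0.48, [353.0, 209.0, 36.0, 55.0])]
gearbox [(0.83, [164.0, 197.0, 50.0, 51.0]), (0.16, [254.0, 209.0, 29.0, 31.0])]
nut [(0.39, [160.0, 196.0, 52.0, 50.0])]
hub [(0.98, [249.7, 207.6]), (0.94, [293.2, 202.6]), (0.92, [280.2, 247.3])]
gear [(0.84, [290.5, 204.0]), (0.83, [252.6, 210.6]), (0.77, [279.3, 247.3])]
pilot_tip [(0.84, [152.4, 191.7])]
spline_top [(0.83, [161.7, 192.0])]
side [[-0.963, -0.193, 0.188, 0.382], [-0.269, 0.658, -0.703, 0.563], [0.012, -0.728, -0.685, 0.761], [0.0, 0.0, 0.0, 1.0]] [[445.8, 0.0, 256.5], [0.0, 445.8, 189.9], [0.0, 0.0, 1.0]]
gear [(0.96, [273.0, 219.0, 38.0, 35.0]), (0.91, [330.0, 202.0, 31.0, 33.0]), (0.69, [281.0, 180.0, 32.0, 34.0])]
gearbox [(0.8, [216.0, 312.0, 85.0, 84.0])]
nut [(0.5, [201.0, 168.0, 12.0, 16.0]), (0.49, [213.0, 315.0, 90.0, 86.0])]
hub [(0.97, [329.0, 196.8]), (0.8, [280.6, 173.1]), (0.77, [274.6, 212.4])]
gear [(0.95, [328.9, 209.3]), (0.86, [274.3, 222.6]), (0.75, [276.9, 187.0]), (0.61, [276.1, 208.0])]
pilot_tip [(0.57, [214.0, 281.1])]
spline_top [(0.79, [216.8, 296.6])]
0.8
```

```bash
python3 - <<'E'
from h import *
for n in("top","side"):
    i=cv2.imread(f"pics/{n}0.png"); cv2.imwrite(f"pics/{n}0b.png",cv2.resize(i,(780,585),interpolation=3))
t=np.load("top0.npz");s=np.load("side0.npz")
i=cv2.imread("pics/top0.png")[180:270,230:320];cv2.imwrite("pics/c1.png",cv2.resize(i,None,fx=6,fy=6,interpolation=3))
for u,v in[(249.7,207.6),(293.2,202.6),(280.2,247.3)]:print("top hub",px2w(t,u,v,.036).round(3), px2w(t,u,v)[2].round(3))
for u,v in[(329,196.8),(280.6,173.1),(274.6,212.4)]:print("side hub",px2w(s,u,v,.036).round(3))
print(px2w(t,152.4,191.7,.108),px2w(t,161.7,192,.072),px2w(s,214,281.1,.108),px2w(s,216.8,296.6,.072))
E
```

```text
top hub [ 0.523 -0.116  0.036] 0.014
top hub [ 0.535 -0.248  0.036] 0.054
top hub [ 0.401 -0.204  0.036] 0.001
side hub [ 0.412 -0.207  0.036]
side hub [ 0.54  -0.257  0.036]
side hub [ 0.522 -0.122  0.036]
[0.56660917 0.16077215 0.108     ] [0.57197732 0.1428086  0.072     ] [0.56985887 0.13823518 0.108     ] [0.56418772 0.14492943 0.072     ]
```

View pics/top0b.png

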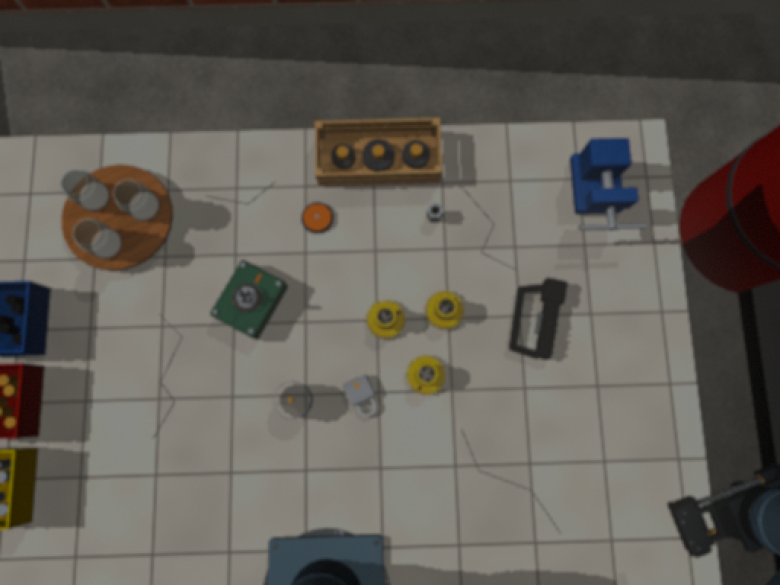

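View pics/side0b.png

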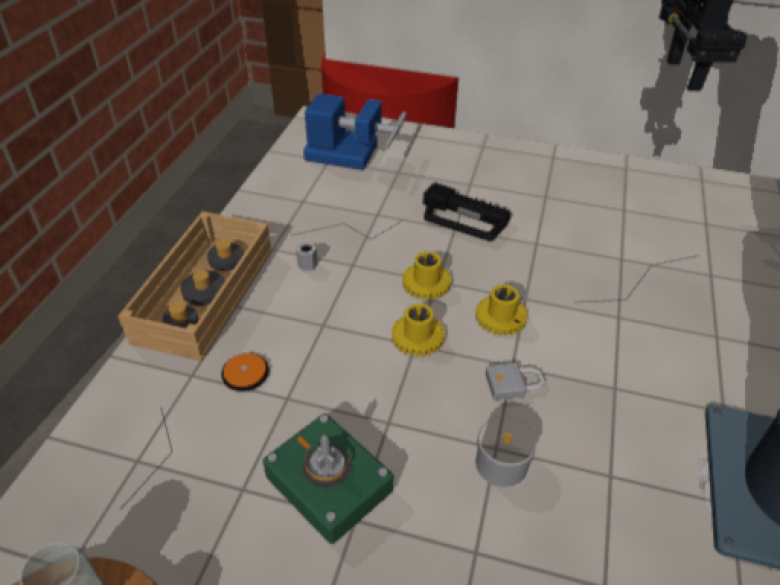

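View pics/c1.png

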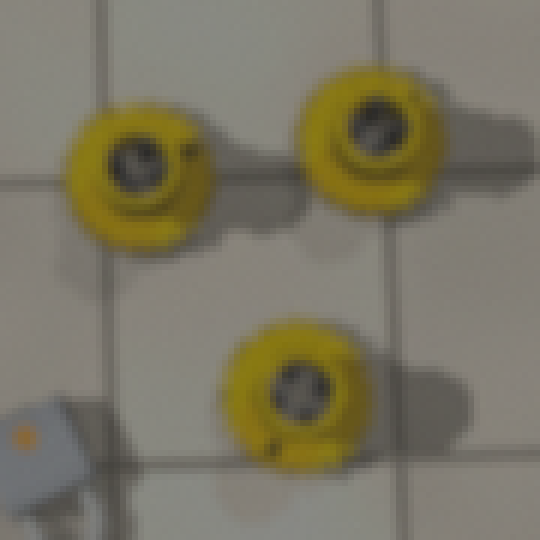

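```bash
cat > fit.py <<'E'
from h import *
from scipy.optimize import minimize
def cyl(r,z,x,y,n=72):
    a=np.linspace(0,2*np.pi,n,endpoint=False);return np.c_[x+r*np.cos(a),y+r*np.sin(a),np.full(n,z)]
def proj(c,P):
    K=np.array(c["camera_matrix"]);T=np.linalg.inv(np.array(c["extrinsics"]))
    q=(K@(P@T[:3,:3].T+T[:3,3]).T).T;return q[:,:2]/q[:,2:]
S=8
def sil(c,parts,box):
    x0,y0,w,h=box;m=np.zeros((h*S,w*S),np.uint8)
    for P in parts:
        q=(proj(c,P)-[x0-.5,y0-.5])*S
        cv2.fillConvexPoly(m,cv2.convexHull(q.astype(np.float32)).round().astype(np.int32),1)
    return cv2.resize(m.astype(np.float32),(w,h),interpolation=cv2.INTER_AREA)
def ymask(c):
    hsv=cv2.cvtColor(c["image"],cv2.COLOR_BGR2HSV);return cv2.inRange(hsv,(20,130,40),(35,255,255))
def gmask(c):
    hsv=cv2.cvtColor(c["image"],cv2.COLOR_BGR2HSV);return cv2.inRange(hsv,(55,70,20),(95,255,255))
def fill(m):
    cs,_=cv2.findContours(m,cv2.RETR_EXTERNAL,cv2.CHAIN_APPROX_NONE);o=np.zeros_like(m)
    k=max(cs,key=cv2.contourArea);cv2.drawContours(o,[k],-1,1,-1);return o.astype(np.float32)
E
python3 - <<'E'
from fit import *
for n,uv in(("top",(251,209)),("side",(273,219))):
    c=dict(np.load(n+"0.npz"));box=(int(uv[0]-26),int(uv[1]-26),52,52);x0,y0,w,h=box
    m=ymask(c)[y0:y0+h,x0:x0+w]
    # keep blob at centre
    _,l,st,cen=cv2.connectedComponentsWithStats(m);k=l[np.argwhere(m>0)[np.argmin(np.linalg.norm(np.argwhere(m>0)-26,axis=1))][0],np.argwhere(m>0)[np.argmin(np.linalg.norm(np.argwhere(m>0)-26,axis=1))][1]]
    M=fill((l==k).astype(np.uint8))
    f=lambda p:np.abs(sil(c,[np.r_[cyl(.0395,0,*p),cyl(.0395,.012,*p)],np.r_[cyl(.022,.012,*p),cyl(.022,.052,*p)]],box)-M).sum()
    r=minimize(f,(.522,-.119),method="Nelder-Mead",options=dict(initial_simplex=[(.522,-.119),(.53,-.119),(.522,-.11)]))
    print("gear",n,r.x.round(4),r.fun,M.sum())
for n,uv in(("top",(164,197)),("side",(216,312))):
    c=dict(np.load(n+"0.npz"));box=(int(uv[0]-60),int(uv[1]-60),120,120);x0,y0,w,h=box
    M=fill(gmask(c)[y0:y0+h,x0:x0+w])
    def f(p):
        a=np.radians(p[2]*1000);R=np.array([[np.cos(a),-np.sin(a)],[np.sin(a),np.cos(a)]])
        q=np.array([[.065,.052],[-.065,.052],[-.065,-.052],[.065,-.052]])@R.T+p[:2]
        return np.abs(sil(c,[np.r_[np.c_[q,np.zeros(4)],np.c_[q,np.full(4,.044)]]],box)-M).sum()
    best=min((minimize(f,(.567,.143,a/1000),method="Nelder-Mead",options=dict(initial_simplex=[(.567,.143,a/1000),(.575,.143,a/1000),(.567,.15,a/1000),(.567,.143,a/1000+.01)])) for a in(-60,-45,-30,-15,0,15,30,45,60)),key=lambda r:r.fun)
    print("box",n,best.x[:2].round(4),best.x[2]*1000,best.fun,M.sum())
c=dict(np.load("top0.npz"))
for nm,x,y in(("gb",165,195),("g",251,209)):
    i=c["image"][y-32:y+32,x-32:x+32];cv2.imwrite(f"pics/z_{nm}.png",cv2.resize(cv2.convertScaleAbs(i,alpha=1.6),None,fx=9,fy=9,interpolation=2))
E
```

```text
gear top [ 0.5227 -0.1254] 62.703125 458.0
gear side [ 0.524  -0.1292] 63.640625 868.0
box top [0.5708 0.1503] -28.127128146426035 423.203125 1181.0
box side [0.5716 0.1448] -32.43581943378346 580.546875 3912.0
```

View pics/z_gb.png

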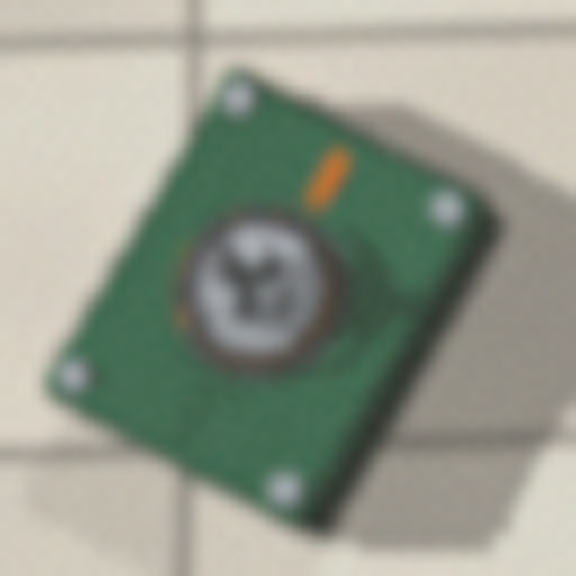

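View pics/z_g.png

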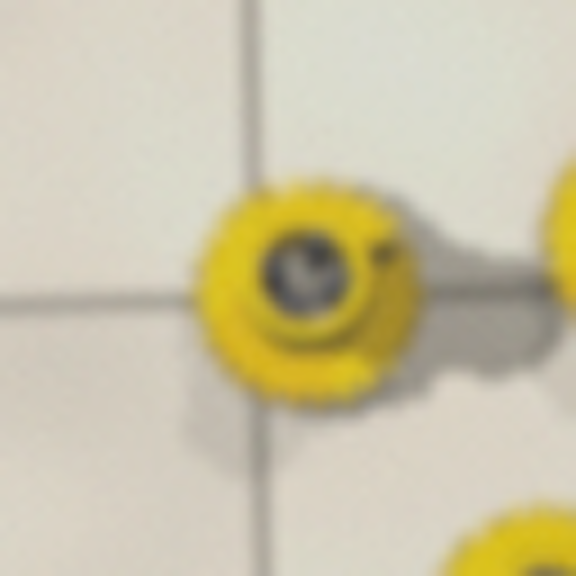

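```bash
python3 - <<'E'
from h import *
t=np.load("top0.npz");s=np.load("side0.npz")
P=lambda X,Y,x0,y0,z:px2w(t,(X+.5)/9-.5+x0,(Y+.5)/9-.5+y0,z)
sc=[P(*p,133,163,.046) for p in((237,97),(447,208),(285,489),(72,375))]
ctr=np.mean(sc,0);d=(sc[0]+sc[1]-sc[2]-sc[3]);print("box",ctr.round(4),np.degrees(np.arctan2(d[1],d[0])),[np.linalg.norm(sc[i]-sc[(i+1)%4]).round(4) for i in range(4)])
print("seat",P(262,290,133,163,.058).round(4)); 
o=P(328,180,133,163,.044);print("orange",o.round(4),np.degrees(np.arctan2(*(o-ctr)[1::-1])))
g=P(310,295,219,177,.010);b=P(307,273,219,177,.052);mk=P(384,253,219,177,.012)
print("gear disc",g.round(4),"bore",b.round(4),"mark",mk.round(4),np.linalg.norm(mk-g),np.degrees(np.arctan2(*(mk-b)[1::-1])),np.degrees(np.arctan2(*(mk-g)[1::-1])))
for nm,x,y in(("gb",217,305),("g",273,217)):
    i=s["image"][y-42:y+42,x-45:x+45];cv2.imwrite(f"pics/s_{nm}.png",cv2.resize(cv2.convertScaleAbs(i,alpha=1.6),None,fx=7,fy=7,interpolation=2))
print([np.round(w2px(s,np.append(g[:2],.052)),1), w2px(s,np.append(ctr[:2],.108)).round(1), w2px(s,np.append(ctr[:2],.072)).round(1)])
# hub top via depth
m=t["image"]
E
```

```text
box [0.5682 0.1495 0.046 ] -29.615463109812932 [np.float64(0.0822), np.float64(0.1079), np.float64(0.0824), np.float64(0.1081)]
seat [0.5662 0.1462 0.058 ]
orange [0.6061 0.1278 0.044 ] -29.798677793663384
gear disc [ 0.5212 -0.1256  0.01  ] bore [ 0.5226 -0.1251  0.052 ] mark [ 0.5348 -0.1515  0.012 ] 0.029273430608613055 -65.27380251357984 -62.337821826390254
[array([275.6, 206.3]), array([212.7, 286.6]), array([213.8, 298.2])]
```

View pics/s_gb.png

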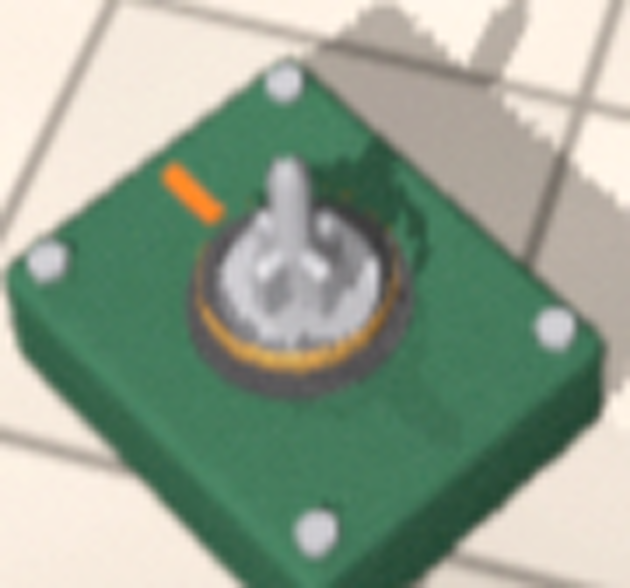

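View pics/s_g.png

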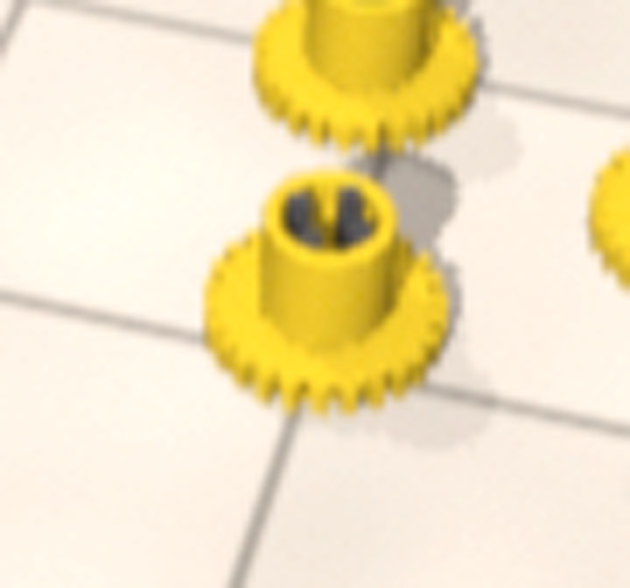

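Three look-alikes in the top view, at (251,209), (291,204) and (280,247). Image columns grow toward world −y, so (251,209), at y ≈ −0.125 m, is farthest left (the others are at −0.25 and −0.20), and the enlarged crop shows it clearly. Gear is at (0.522, −0.1255) and the side view agrees; its mark is at about −63°. Gearbox spindle is at (0.568, 0.149), yaw −29.7°.

jog_arm --rows '[{"tx": 0.1,"ty": -0.08,"fingers": 0},{"tx": 0.18,"ty": -0.146},{"tx": 0.26,"ty": -0.21},{"tx": 0.34,"ty": -0.276},{"tx": 0.42,"ty": -0.34},{"tx": 0.5,"ty": -0.405},{"tx": 0.58,"ty": -0.47,"tz": 0.03},{"tx": 0.66,"ty": -0.535,"tz": 0.06},{"tx": 0.74,"ty": -0.6,"tz": 0.1},{"tx": 0.8,"ty": -0.65,"tz": 0.12}]' --force 45

```text
invalid input at $.rows[0]: expected keys tx, ty, tz, spin, fingers
```

```bash
cat >> h.py <<'E'
from scipy.spatial.transform import Rotation as Rn
def go(goal,show=True):
    s=get_state();w,x,y,z=s["ee_rot"];R=Rn.from_quat([x,y,z,w]).as_matrix()
    d=R.T@(np.array(goal)-s["tcp_pos"])
    print("t",s["time"],"tcp",np.round(s["tcp_pos"],4),"yawx",np.degrees(np.arctan2(R[1,0],R[0,0])).round(2),"zax",R[:,2].round(3),"F",np.round(s["contact_force"],1),"M",np.round(s["moment"],2),"gap",s["finger_gap"],"q",np.round(s["q"],2))
    print("need t",(d/.4).round(4),"m",d.round(4))
E
python3 -c "
from h import *
go([.522,-.1255,.12])"
```

```text
t 0.8 tcp [ 0.192  -0.621   0.2387] yawx 17.18 zax [-0. -0. -1.] F [-0.3 -0.7 -0.7] M [-0.02  0.03 -0.05] gap 1.001125965985775 q [ 1.2   0.54 -0.    1.54  0.    1.07 -0.07]
need t [ 1.1542 -0.9398  0.2968] m [ 0.4617 -0.3759  0.1187]
```

jog_arm --rows '[{"tx": 0.08,"ty": -0.065,"tz": 0,"spin": 0,"fingers": 0},{"tx": 0.16,"ty": -0.13,"tz": 0,"spin": 0,"fingers": 0},{"tx": 0.24,"ty": -0.195,"tz": 0,"spin": 0,"fingers": 0},{"tx": 0.32,"ty": -0.26,"tz": 0,"spin": 0,"fingers": 0},{"tx": 0.4,"ty": -0.325,"tz": 0,"spin": 0,"fingers": 0},{"tx": 0.48,"ty": -0.39,"tz": 0,"spin": 0,"fingers": 0},{"tx": 0.56,"ty": -0.455,"tz": 0.03,"spin": 0,"fingers": 0},{"tx": 0.64,"ty": -0.52,"tz": 0.06,"spin": 0,"fingers": 0},{"tx": 0.72,"ty": -0.585,"tz": 0.1,"spin": 0,"fingers": 0},{"tx": 0.8,"ty": -0.65,"tz": 0.12,"spin": 0,"fingers": 0}]' --force 45

```text
time: 1.63
tcp_pos: [0.4182, -0.2809, 0.1911]
ee_rot: [-0.0, 0.989, 0.149, -0.0]
contact_force: [-0.1, -0.3, 0.2]
finger_gap: 1.0
```

```bash
python3 -c "
from h import *
go([.522,-.1255,.12])"
```

```text
t 1.6333 tcp [ 0.4182 -0.2809  0.1911] yawx 17.14 zax [-0. -0. -1.] F [-0.1 -0.3  0.2] M [-0.01  0.06 -0.03] gap 1.0000627736320016 q [ 0.62  0.36 -0.15  1.96  0.07  0.83 -0.84]
need t [ 0.3626 -0.2947  0.1775] m [ 0.145  -0.1179  0.071 ]
```

jog_arm --rows '[{"tx": 0.08,"ty": -0.065,"tz": 0.04,"spin": 0,"fingers": 0},{"tx": 0.16,"ty": -0.13,"tz": 0.08,"spin": 0,"fingers": 0},{"tx": 0.24,"ty": -0.195,"tz": 0.12,"spin": 0,"fingers": 0},{"tx": 0.32,"ty": -0.26,"tz": 0.16,"spin": 0,"fingers": 0},{"tx": 0.354,"ty": -0.29,"tz": 0.177,"spin": 0,"fingers": 0},{"tx": 0.354,"ty": -0.29,"tz": 0.177,"spin": 0,"fingers": 0},{"tx": 0.354,"ty": -0.29,"tz": 0.177,"spin": 0,"fingers": 0}]'

```text
time: 2.22
tcp_pos: [0.5194, -0.1279, 0.1205]
ee_rot: [-0.0, 0.988, 0.151, -0.0]
contact_force: [-0.6, -0.3, 0.6]
finger_gap: 1.001
```

```bash
python3 - <<'E'
from h import *
go([.522,-.1255,.017])
c=read_camera("side");np.savez("side1.npz",**c)
i=c["image"][120:260,190:350];cv2.imwrite("pics/s1.png",cv2.resize(cv2.convertScaleAbs(i,alpha=1.4),None,fx=4.5,fy=4.2,interpolation=2))
E
```

```text
t 2.2167 tcp [ 0.5194 -0.1279  0.1205] yawx 17.4 zax [-0.001  0.001 -1.   ] F [-0.6 -0.3  0.6] M [-0.04  0.1   0.05] gap 1.0005400771527435 q [ 0.3   0.52 -0.18  1.92  0.13  0.71 -1.22]
need t [ 0.0081 -0.0034  0.2587] m [ 0.0032 -0.0014  0.1035]
```

View pics/s1.png

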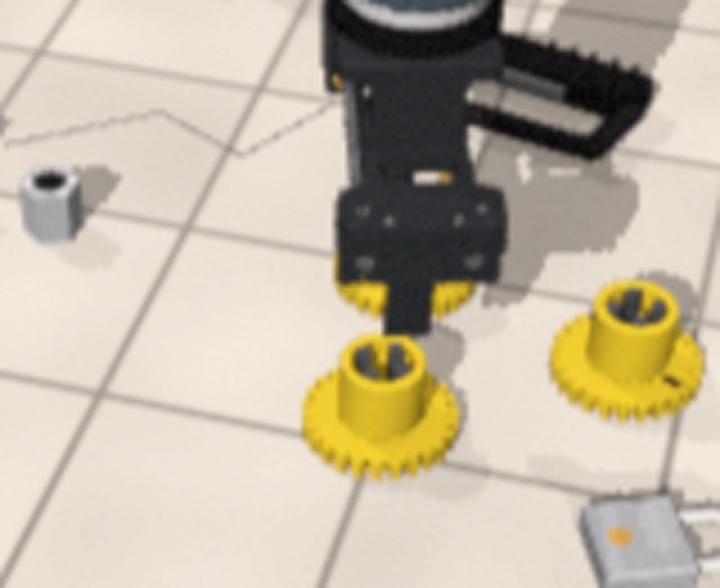

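jog_arm --rows '[{"tx": 0.004,"ty": -0.002,"tz": 0.06,"spin": 0,"fingers": 0},{"tx": 0.006,"ty": -0.003,"tz": 0.12,"spin": 0,"fingers": 0},{"tx": 0.006,"ty": -0.003,"tz": 0.18,"spin": 0,"fingers": 0},{"tx": 0.006,"ty": -0.003,"tz": 0.225,"spin": 0,"fingers": 0},{"tx": 0.006,"ty": -0.003,"tz": 0.25,"spin": 0,"fingers": 0},{"tx": 0.006,"ty": -0.003,"tz": 0.25,"spin": 0,"fingers": 0},{"tx": 0.006,"ty": -0.003,"tz": 0.25,"spin": 0,"fingers": 0},{"tx": 0.006,"ty": -0.003,"tz": 0.25,"spin": 0,"fingers": 0}]'

```text
time: 2.93
tcp_pos: [0.5217, -0.1288, 0.0223]
ee_rot: [0.0, 0.989, 0.149, 0.001]
contact_force: [0.2, -0.1, -0.3]
finger_gap: 0.996
```

```bash
python3 - <<'E'
from h import *
go([.522,-.1255,.018])
c=read_camera("side")
i=c["image"][150:250,210:330];cv2.imwrite("pics/s2.png",cv2.resize(cv2.convertScaleAbs(i,alpha=1.4),None,fx=5,fy=5,interpolation=2))
E
```

```text
t 2.9333 tcp [ 0.5217 -0.1288  0.0223] yawx 17.12 zax [ 0.002 -0.001 -1.   ] F [ 0.2 -0.1 -0.3] M [ 0.02 -0.02  0.  ] gap 0.9955609477163542 q [ 0.26  0.69 -0.14  1.95  0.18  0.52 -1.27]
need t [ 0.0032 -0.0077  0.0106] m [ 0.0013 -0.0031  0.0043]
```

View pics/s2.png

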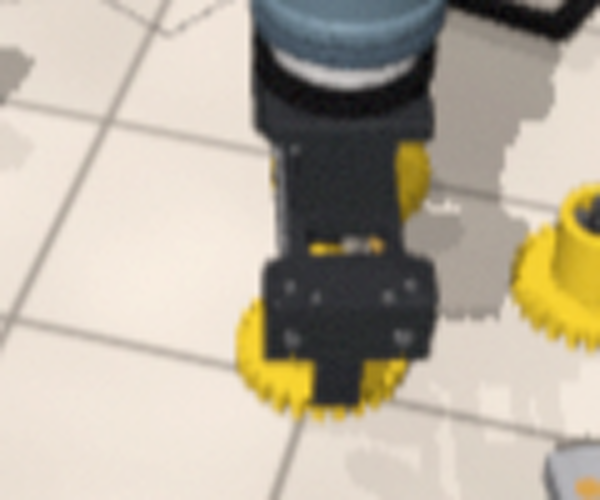

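The picture shows the jaws straddling the target gear's hub, finger at about (277,225) in front of it and the other gears clear. Closing with a small correction.

jog_arm --rows '[{"tx": 0.002,"ty": -0.008,"tz": 0.006,"spin": 0,"fingers": 0},{"tx": 0.002,"ty": -0.008,"tz": 0.006,"spin": 0,"fingers": 0},{"tx": 0.002,"ty": -0.008,"tz": 0.006,"spin": 0,"fingers": 255},{"tx": 0.002,"ty": -0.008,"tz": 0.006,"spin": 0,"fingers": 255},{"tx": 0.002,"ty": -0.008,"tz": 0.006,"spin": 0,"fingers": 255},{"tx": 0.002,"ty": -0.008,"tz": 0.006,"spin": 0,"fingers": 255},{"tx": 0.002,"ty": -0.008,"tz": 0.006,"spin": 0,"fingers": 255},{"tx": 0.002,"ty": -0.008,"tz": 0.006,"spin": 0,"fingers": 255},{"tx": 0.002,"ty": -0.008,"tz": 0.006,"spin": 0,"fingers": 255},{"tx": 0.002,"ty": -0.008,"tz": 0.006,"spin": 0,"fingers": 255}]' --force 45

```text
time: 3.82
tcp_pos: [0.5208, -0.1248, 0.0186]
ee_rot: [0.0, 0.989, 0.149, -0.0]
contact_force: [0.2, -0.9, 0.1]
finger_gap: 0.485
```

```bash
python3 - <<'E'
from h import *
go([.522,-.1255,.2])
E
```

```text
t 3.8167 tcp [ 0.5208 -0.1248  0.0186] yawx 17.17 zax [ 0. -0. -1.] F [ 0.2 -0.9  0.1] M [-0.08 -0.04 -0.01] gap 0.485402860706882 q [ 0.26  0.69 -0.14  1.95  0.18  0.51 -1.27]
need t [ 0.0024  0.0026 -0.4535] m [ 0.001   0.001  -0.1814]
```

jog_arm --rows '[{"tx": 0,"ty": 0,"tz": -0.03,"spin": 0,"fingers": 255},{"tx": 0,"ty": 0,"tz": -0.08,"spin": 0,"fingers": 255},{"tx": 0,"ty": 0,"tz": -0.14,"spin": 0,"fingers": 255},{"tx": 0,"ty": 0,"tz": -0.2,"spin": -0.1,"fingers": 255},{"tx": 0,"ty": 0,"tz": -0.26,"spin": -0.25,"fingers": 255},{"tx": 0,"ty": 0,"tz": -0.32,"spin": -0.4,"fingers": 255},{"tx": 0,"ty": 0,"tz": -0.36,"spin": -0.55,"fingers": 255},{"tx": 0,"ty": 0,"tz": -0.37,"spin": -0.7,"fingers": 255},{"tx": 0,"ty": 0,"tz": -0.37,"spin": -0.744,"fingers": 255},{"tx": 0,"ty": 0,"tz": -0.37,"spin": -0.744,"fingers": 255}]'

```text
time: 4.65
tcp_pos: [0.5206, -0.1248, 0.1677]
ee_rot: [0.0, 0.904, 0.428, 0.0]
contact_force: [0.0, -0.2, -2.4]
finger_gap: 0.487
```

```bash
python3 - <<'E'
from h import *
go([.568,.149,.165])
c=read_camera("side")
i=c["image"][100:250,200:360];cv2.imwrite("pics/s3.png",cv2.resize(cv2.convertScaleAbs(i,alpha=1.4),None,fx=4,fy=4,interpolation=2))
E
```

```text
t 4.65 tcp [ 0.5206 -0.1248  0.1677] yawx 50.72 zax [ 0.001 -0.    -1.   ] F [ 0.  -0.2 -2.4] M [0.01 0.   0.02] gap 0.4873658530628634 q [ 0.42  0.46 -0.34  1.89  0.2   0.83 -0.71]
need t [ 0.6048 -0.3418  0.0067] m [ 0.2419 -0.1367  0.0027]
```

View pics/s3.png

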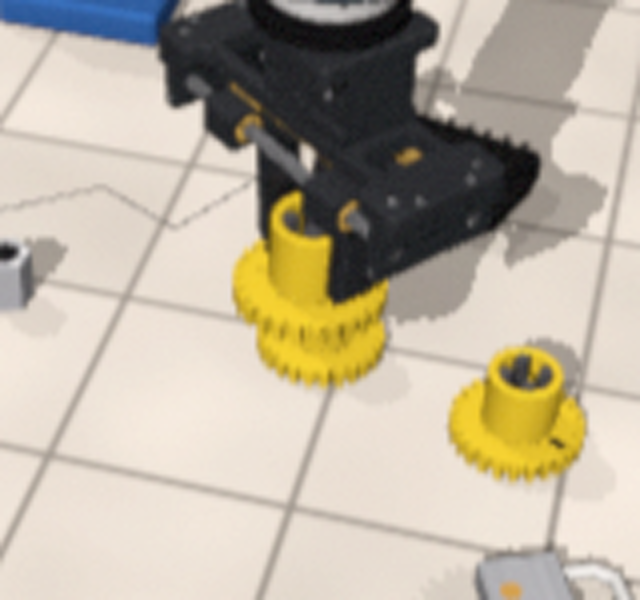

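Gear is held (weight shows as −2.4 N), one neighbour visible behind and unmoved. Moving over the spindle.

jog_arm --rows '[{"tx": 0.04,"ty": -0.023,"tz": 0,"spin": 0,"fingers": 255},{"tx": 0.11,"ty": -0.062,"tz": 0,"spin": 0,"fingers": 255},{"tx": 0.19,"ty": -0.107,"tz": 0,"spin": 0,"fingers": 255},{"tx": 0.27,"ty": -0.153,"tz": 0,"spin": 0,"fingers": 255},{"tx": 0.35,"ty": -0.198,"tz": 0,"spin": 0,"fingers": 255},{"tx": 0.43,"ty": -0.243,"tz": 0,"spin": 0,"fingers": 255},{"tx": 0.51,"ty": -0.288,"tz": 0,"spin": 0,"fingers": 255},{"tx": 0.57,"ty": -0.322,"tz": 0,"spin": 0,"fingers": 255},{"tx": 0.605,"ty": -0.342,"tz": 0,"spin": 0,"fingers": 255},{"tx": 0.605,"ty": -0.342,"tz": 0,"spin": 0,"fingers": 255}]'

```text
time: 5.53
tcp_pos: [0.5677, 0.155, 0.1667]
ee_rot: [-0.001, 0.903, 0.43, 0.001]
contact_force: [0.3, 1.5, -1.3]
finger_gap: 0.487
```

jog_arm --rows '[{"tx": 0,"ty": 0,"tz": 0,"spin": 0,"fingers": 255},{"tx": 0,"ty": 0,"tz": 0,"spin": 0,"fingers": 255},{"tx": 0,"ty": 0,"tz": 0,"spin": 0,"fingers": 255}]'

```text
time: 5.78
tcp_pos: [0.5683, 0.1472, 0.1664]
ee_rot: [0.0, 0.904, 0.427, -0.001]
contact_force: [0.4, -0.0, -1.6]
finger_gap: 0.487
```

```bash
python3 - <<'E'
from h import *
go([.568,.149,.165])
for n,(x0,y0,w,h) in dict(side=(150,200,140,150),top=(110,140,110,100)).items():
    c=read_camera(n);np.savez(n+"4.npz",**c);f=4 if n=="side" else 5.8
    i=c["image"][y0:y0+h,x0:x0+w];cv2.imwrite(f"pics/{n}4.png",cv2.resize(cv2.convertScaleAbs(i,alpha=1.5),None,fx=f,fy=f,interpolation=2))
    for t in("gear","hub","pilot_tip","spline_top"):
        print(n,t,[(round(d["score"],2),np.round(d["pixel"],1).tolist()) for d in landmark_of(t,n)])
E
```

```text
t 5.7833 tcp [0.5683 0.1472 0.1664] yawx 50.5 zax [-0.001 -0.001 -1.   ] F [ 0.4 -0.  -1.6] M [-0.07  0.01 -0.  ] gap 0.486782207770459 q [-0.05  0.55 -0.37  1.75  0.25  0.89 -1.22]
need t [ 0.003  -0.0033  0.0035] m [ 0.0012 -0.0013  0.0014]
side gear [(0.62, [208.4, 268.8]), (0.58, [280.5, 186.7]), (0.55, [330.9, 208.8])]
side hub [(0.85, [329.2, 198.9]), (0.82, [280.7, 172.6]), (0.65, [210.6, 260.4])]
side pilot_tip [(0.61, [213.1, 282.7]), (0.55, [215.7, 302.9]), (0.43, [330.3, 253.3])]
side spline_top [(0.75, [212.9, 295.9])]
top gear [(0.74, [291.2, 199.8]), (0.73, [280.7, 243.8]), (0.66, [152.5, 184.8]), (0.32, [358.5, 214.5])]
top hub [(0.72, [280.1, 244.3]), (0.69, [291.3, 200.9])]
top pilot_tip [(0.66, [151.4, 189.9])]
top spline_top [(0.7, [163.1, 192.5])]
```

View pics/side4.png

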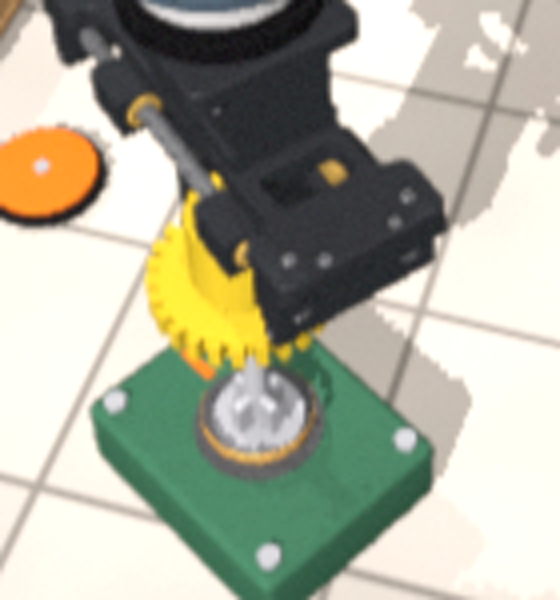

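View pics/top4.png

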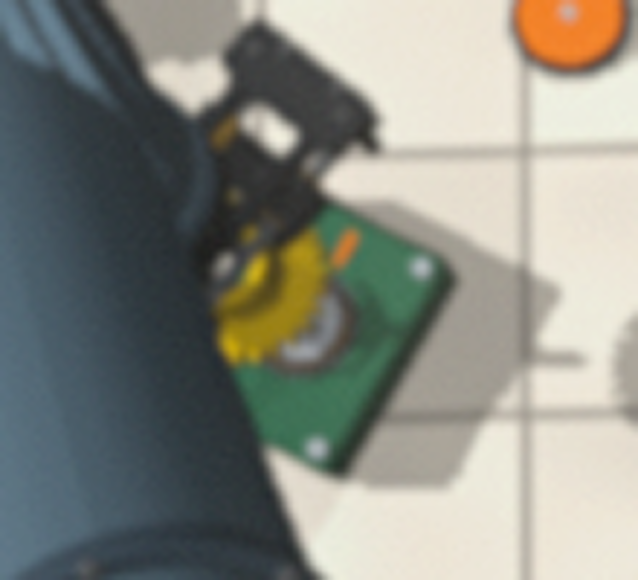

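```bash
python3 - <<'E'
from fit import *
s=dict(np.load("side0.npz"))
P=lambda X,Y,z:px2w(s,(X+.5)/7-.5+172,(Y+.5)/7-.5+263,z)
sc=[P(*p,.046) for p in((47,261),(284,82),(555,328),(316,532))]
print("side screws centre",np.mean(sc,0).round(4),"tip",P(287,160,.107).round(4))
d=sc[0]+sc[1]-sc[2]-sc[3];print(np.degrees(np.arctan2(d[1],d[0])))
st=get_state();x,y,z=st["tcp_pos"];zb=z-.0186
for n,(x0,y0,w,h) in dict(side=(150,200,140,150),top=(110,140,110,100)).items():
    c=dict(np.load(n+"4.npz"));i=cv2.convertScaleAbs(c["image"],alpha=1.5);i=cv2.resize(i,None,fx=6,fy=6,interpolation=2)
    for r,zz,col in((.04,zb,(255,0,0)),(.04,zb+.012,(255,0,255)),(.022,zb+.052,(0,0,255))):
        q=(proj(c,cyl(r,zz,x+.0006,y+.0007))+.5)*6;cv2.polylines(i,[q.round().astype(np.int32)],True,col,1)
    q=(proj(c,np.array([[.568,.149,.058],[.568,.149,.108]]))+.5)*6;cv2.line(i,tuple(q[0].astype(int)),tuple(q[1].astype(int)),(0,0,255),1)
    cx,cy=((proj(c,np.array([[x,y,zb]]))[0]+.5)*6).astype(int)
    cv2.imwrite(f"pics/{n}4o.png",i[cy-260:cy+260,max(cx-350,0):cx+350])
E
```

```text
side screws centre [0.5699 0.1465 0.046 ] tip [0.5695 0.1468 0.107 ]
-29.695377986909943
```

View pics/side4o.png

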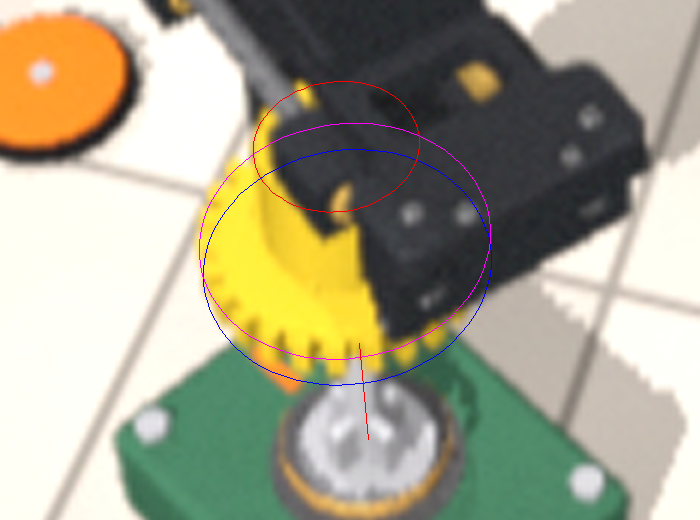

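View pics/top4o.png

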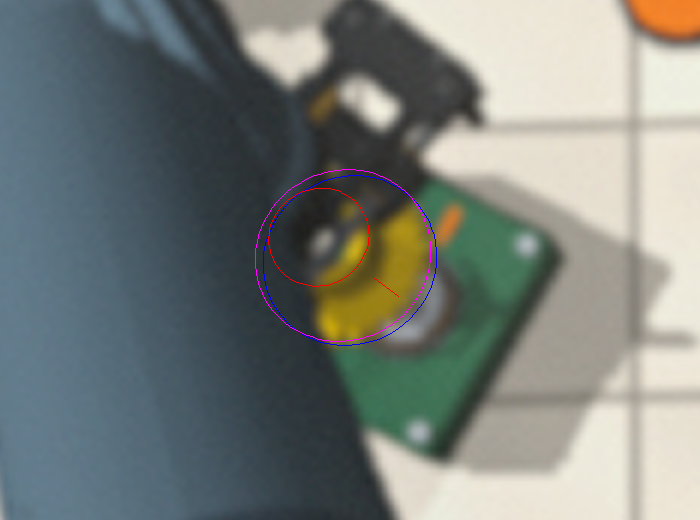

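Both views agree within the 2 mm calibration (spindle at about (0.569, 0.148); splines at −29.7° from both cameras). The gear is centred over it, so I'm descending carefully.

jog_arm --rows '[{"tx": 0,"ty": 0,"tz": 0.03,"spin": 0,"fingers": 255},{"tx": 0,"ty": 0,"tz": 0.06,"spin": 0,"fingers": 255},{"tx": 0,"ty": 0,"tz": 0.08,"spin": 0,"fingers": 255},{"tx": 0,"ty": 0,"tz": 0.09,"spin": 0,"fingers": 255},{"tx": 0,"ty": 0,"tz": 0.1,"spin": 0,"fingers": 255},{"tx": 0,"ty": 0,"tz": 0.11,"spin": 0,"fingers": 255},{"tx": 0,"ty": 0,"tz": 0.12,"spin": 0,"fingers": 255},{"tx": 0,"ty": 0,"tz": 0.12,"spin": 0,"fingers": 255}]' --force 50

```text
time: 6.95
tcp_pos: [0.5681, 0.1491, 0.1179]
ee_rot: [-0.0, 0.904, 0.428, -0.0]
contact_force: [0.3, 0.4, -1.6]
finger_gap: 0.484
```

```bash
python3 - <<'E'
from h import *
go([.5684,.1473,.0906])
for n,(x0,y0,w,h) in dict(side=(150,200,140,150)).items():
    c=read_camera(n);np.savez(n+"5.npz",**c)
    i=c["image"][y0:y0+h,x0:x0+w];cv2.imwrite(f"pics/{n}5.png",cv2.resize(cv2.convertScaleAbs(i,alpha=1.5),None,fx=4,fy=4,interpolation=2))
E
```

```text
t 6.95 tcp [0.5681 0.1491 0.1179] yawx 50.66 zax [-0.001 -0.    -1.   ] F [ 0.3  0.4 -1.6] M [-0.06 -0.04 -0.01] gap 0.4840068268558621 q [-0.07  0.61 -0.35  1.78  0.28  0.8  -1.25]
need t [-0.0028  0.0035  0.0683] m [-0.0011  0.0014  0.0273]
```

View pics/side5.png

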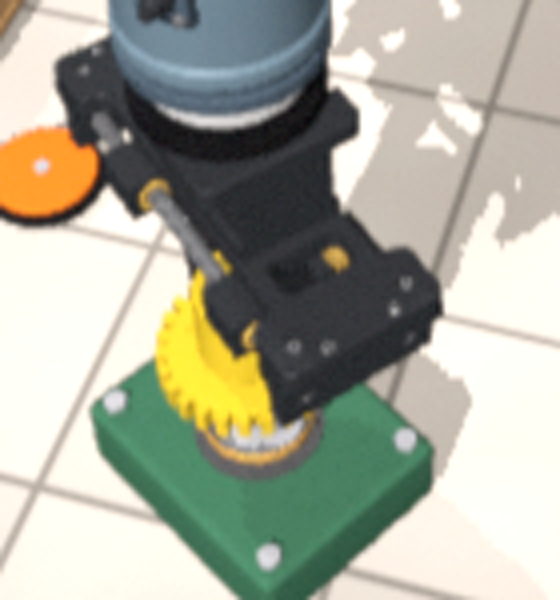

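The pilot has entered the bore with no side force (gear underside at about 0.099 m). Going on towards the spline tops.

jog_arm --rows '[{"tx": 0,"ty": 0,"tz": 0.015,"spin": 0,"fingers": 255},{"tx": 0,"ty": 0,"tz": 0.03,"spin": 0,"fingers": 255},{"tx": 0,"ty": 0,"tz": 0.045,"spin": 0,"fingers": 255},{"tx": 0,"ty": 0,"tz": 0.06,"spin": 0,"fingers": 255},{"tx": 0,"ty": 0,"tz": 0.06,"spin": 0,"fingers": 255},{"tx": 0,"ty": 0,"tz": 0.06,"spin": 0,"fingers": 255}]'

```text
time: 7.5
tcp_pos: [0.568, 0.1488, 0.094]
ee_rot: [0.0, 0.904, 0.428, -0.001]
contact_force: [0.3, -0.9, -1.4]
finger_gap: 0.485
```

jog_arm --rows '[{"tx": 0,"ty": 0,"tz": 0.005,"spin": 0,"fingers": 255},{"tx": 0,"ty": 0,"tz": 0.01,"spin": 0,"fingers": 255},{"tx": 0,"ty": 0,"tz": 0.015,"spin": 0,"fingers": 255},{"tx": 0,"ty": 0,"tz": 0.015,"spin": 0,"fingers": 255}]'

```text
time: 7.83
tcp_pos: [0.5682, 0.1489, 0.0884]
ee_rot: [0.0, 0.904, 0.428, -0.0]
contact_force: [0.5, -1.2, -2.5]
finger_gap: 0.486
```

```bash
python3 - <<'E'
from h import *
go([.5684,.1473,.0686])
E
```

```text
t 7.8333 tcp [0.5682 0.1489 0.0884] yawx 50.65 zax [-0. -0. -1.] F [ 0.5 -1.2 -2.5] M [-0.31 -0.09  0.02] gap 0.4862538232590385 q [-0.09  0.66 -0.34  1.79  0.3   0.75 -1.27]
need t [-0.0029  0.0029  0.0494] m [-0.0012  0.0012  0.0198]
```

jog_arm --rows '[{"tx": 0,"ty": 0,"tz": 0.005,"spin": 0,"fingers": 255},{"tx": 0,"ty": 0,"tz": 0.01,"spin": 0,"fingers": 255},{"tx": 0,"ty": 0,"tz": 0.01,"spin": 0,"fingers": 255}]'

```text
time: 8.08
tcp_pos: [0.5679, 0.1488, 0.0841]
ee_rot: [0.0, 0.904, 0.428, -0.001]
contact_force: [-0.8, -2.1, -1.8]
finger_gap: 0.483
```

jog_arm --rows '[{"tx": 0,"ty": 0,"tz": 0.005,"spin": 0,"fingers": 255},{"tx": 0,"ty": 0,"tz": 0.01,"spin": 0,"fingers": 255},{"tx": 0,"ty": 0,"tz": 0.01,"spin": 0,"fingers": 255}]'

```text
time: 8.33
tcp_pos: [0.568, 0.1488, 0.0801]
ee_rot: [0.0, 0.904, 0.428, -0.001]
contact_force: [-0.8, -3.1, -2.7]
finger_gap: 0.487
```

```bash
python3 - <<'E'
from h import *
go([.5684,.1473,.0686])
E
```

```text
t 8.3333 tcp [0.568  0.1488 0.0801] yawx 50.65 zax [-0.001 -0.001 -1.   ] F [-0.8 -3.1 -2.7] M [-0.68  0.19 -0.02] gap 0.48653996750539785 q [-0.09  0.67 -0.33  1.79  0.31  0.73 -1.27]
need t [-0.0023  0.0032  0.0287] m [-0.0009  0.0013  0.0115]
```

Underside is at about 0.0615 m with no upward force, so the slots have meshed. There is a slight side force in −y, so I'll ease toward it by 1.5 mm while pressing onto the seat.

jog_arm --rows '[{"tx": -0.003,"ty": 0.003,"tz": 0.002,"spin": 0,"fingers": 255},{"tx": -0.003,"ty": 0.003,"tz": 0.006,"spin": 0,"fingers": 255},{"tx": -0.003,"ty": 0.003,"tz": 0.01,"spin": 0,"fingers": 255},{"tx": -0.003,"ty": 0.003,"tz": 0.01,"spin": 0,"fingers": 255}]' --force 60

```text
time: 8.67
tcp_pos: [0.5688, 0.148, 0.0767]
ee_rot: [-0.0, 0.904, 0.428, 0.0]
contact_force: [0.2, -0.5, -1.4]
finger_gap: 0.484
```

jog_arm --rows '[{"tx": 0,"ty": 0,"tz": 0.005,"spin": 0,"fingers": 255},{"tx": 0,"ty": 0,"tz": 0.01,"spin": 0,"fingers": 255},{"tx": 0,"ty": 0,"tz": 0.01,"spin": 0,"fingers": 255},{"tx": 0,"ty": 0,"tz": 0.01,"spin": 0,"fingers": 255}]'

```text
time: 9.0
tcp_pos: [0.5689, 0.148, 0.073]
ee_rot: [-0.0, 0.904, 0.428, 0.0]
contact_force: [-0.8, -0.2, 4.7]
finger_gap: 0.481
```

```bash
python3 - <<'E'
from h import *
go([.5684,.1473,.0686])
E
```

```text
t 9.0 tcp [0.5689 0.148  0.073 ] yawx 50.67 zax [ 0.001  0.001 -1.   ] F [-0.8 -0.2  4.7] M [-0.15  0.36  0.01] gap 0.48107275352184514 q [-0.09  0.68 -0.33  1.8   0.31  0.72 -1.27]
need t [-0.0021  0.0002  0.0111] m [-0.0009  0.0001  0.0044]
```

jog_arm --rows '[{"tx": 0,"ty": 0,"tz": 0.005,"spin": 0,"fingers": 255},{"tx": 0,"ty": 0,"tz": 0.01,"spin": 0,"fingers": 255},{"tx": 0,"ty": 0,"tz": 0.01,"spin": 0,"fingers": 255},{"tx": 0,"ty": 0,"tz": 0.01,"spin": 0,"fingers": 255}]'

```text
time: 9.33
tcp_pos: [0.5689, 0.148, 0.0692]
ee_rot: [-0.0, 0.904, 0.428, 0.001]
contact_force: [-2.0, -0.4, 6.8]
finger_gap: 0.487
```

jog_arm --rows '[{"tx": 0,"ty": 0,"tz": 0.003,"spin": 0,"fingers": 255},{"tx": 0,"ty": 0,"tz": 0.005,"spin": 0,"fingers": 255},{"tx": 0,"ty": 0,"tz": 0.005,"spin": 0,"fingers": 255},{"tx": 0,"ty": 0,"tz": 0.005,"spin": 0,"fingers": 255}]'

```text
time: 9.67
tcp_pos: [0.5689, 0.1481, 0.0685]
ee_rot: [0.0, 0.904, 0.428, 0.001]
contact_force: [-5.7, -2.4, 18.3]
finger_gap: 0.484
```

Force rose sharply at TCP z = 0.0685 m (stop expected at 0.0686). I'm holding to check that it stays.

jog_arm --rows '[{"tx": 0,"ty": 0,"tz": 0.001,"spin": 0,"fingers": 255},{"tx": 0,"ty": 0,"tz": 0.001,"spin": 0,"fingers": 255},{"tx": 0,"ty": 0,"tz": 0.001,"spin": 0,"fingers": 255},{"tx": 0,"ty": 0,"tz": 0.001,"spin": 0,"fingers": 255},{"tx": 0,"ty": 0,"tz": 0.001,"spin": 0,"fingers": 255},{"tx": 0,"ty": 0,"tz": 0.001,"spin": 0,"fingers": 255},{"tx": 0,"ty": 0,"tz": 0.001,"spin": 0,"fingers": 255},{"tx": 0,"ty": 0,"tz": 0.001,"spin": 0,"fingers": 255},{"tx": 0,"ty": 0,"tz": 0.001,"spin": 0,"fingers": 255},{"tx": 0,"ty": 0,"tz": 0.001,"spin": 0,"fingers": 255}]'

```text
time: 10.5
tcp_pos: [0.569, 0.1481, 0.0685]
ee_rot: [0.0, 0.904, 0.428, 0.001]
contact_force: [-7.8, -2.9, 22.6]
finger_gap: 0.482
```

```bash
python3 - <<'E'
from h import *
go([.5684,.1473,.0686])
x0,y0,w,h=150,200,140,150
c=read_camera("side");cv2.imwrite("pics/side6.png",cv2.resize(cv2.convertScaleAbs(c["image"][y0:y0+h,x0:x0+w],alpha=1.5),None,fx=4,fy=4,interpolation=2))
cv2.imwrite("pics/side6f.png",c["image"])
E
```

```text
t 10.5 tcp [0.569  0.1481 0.0685] yawx 50.67 zax [ 0.001  0.    -1.   ] F [-7.8 -2.9 22.6] M [-0.52  1.54  0.04] gap 0.4820132312199244 q [-0.09  0.69 -0.33  1.8   0.32  0.71 -1.28]
need t [-0.0024  0.0002 -0.0004] m [-0.001   0.0001 -0.0001]
```

View pics/side6.png

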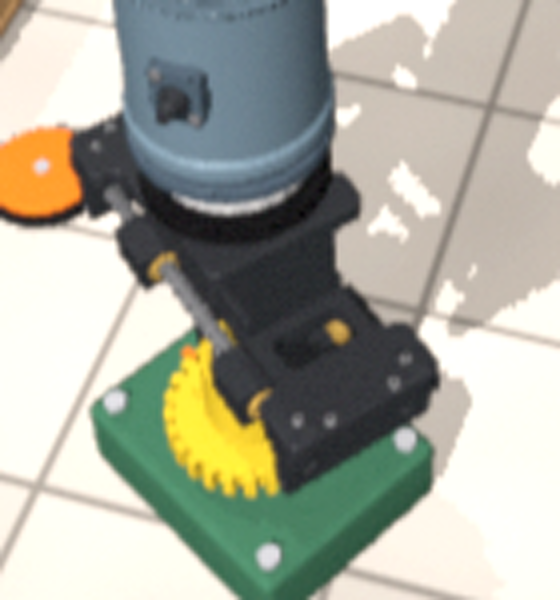

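View pics/side6f.png

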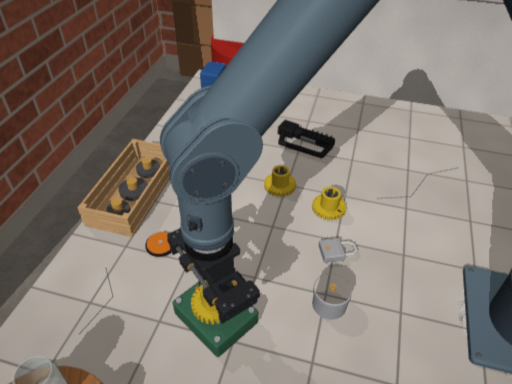

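The picture shows the gear down on the gearbox with its disc around (205,305), still gripped, and the seat hidden beneath it. The bystanders and the other gears are in place. TCP z stayed at 0.0685 m while the force rose from 18 to 23 N, which means it is against the hard stop.

```bash
python3 -c "
from workcell import *
print(sign_off())"
```

```text
the job is handed in; nothing more can be done
None
```

The leftmost gear is fully home on the gearbox spindle, and I handed in with the arm still gripping it and pressing down, at about 10.5 s.

**What I did:** I gripped the gear by its hub and turned it 33.5° to line its slots up with the splines. It went down the pilot, meshed on the first try with no upward force, and then pressed the brass seat down.

**Last checks:**
- **At the stop:** the tool stayed at z = 0.0685 m (0.0686 expected at home) while the measured push rose from 18 to about 23 N. The spring alone gives about 10.5 N, so the gear is against the stop.
- **Grip:** the 60 N grip setting was still on, and the finger opening was steady at about 42 mm (the hub is 44 mm).
- **Bystanders:** the last side picture shows the tin, padlock, handle and visible look-alikes in place. The arm hid the nut, and part of the reflector was behind the gripper.

**What disagreed or couldn't be seen:**
- The two cameras differed by about 3 mm on where the spindle is, so I used a point between them.
- A side push of about 8 N remained at the end.
- The seat was hidden under the gear, so its travel is inferred from height and force.

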